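# Hold a top blank in the corner of the boring machine

### The job

Lift the lid off the wooden box by its knob and lay it down flat on the bare bench, knob up; then take the square wooden blank out of the box and lay it lengthwise on the work table of the boring machine. Press it with firm hand pressure, without ramming it, into the corner, one side flush against the side fence and one end flush against the end plate, resting flat on the table. Finish like that, with the blank still in the gripper and still pressed against both, ready for boring, and leave everything else on the bench where it stands.

Things in the scene. Friction and masses are not known exactly. Their poses are not given: they have to be found in the camera images.
- blank_box: Dark wooden box, fixed. Outside 156 (x) by 146 (y) by 72 mm high, walls and floor 8 mm. Origin under its centre, on the bench; z up. Battens on its x faces (27 to 53 mm high) reach 88 mm from the centre. It stands left or right of the bench's middle, the boring machine on the other side; the bench at its outer side (away from y = 0) is bare out to |y| = 0.54, at x 0.37 to 0.58.
- lid: Loose dark wooden lid, 166 (x) by 156 (y) by 10 mm board, about 0.2 kg. Origin: centre of the board's underside, z up through the knob. Two battens under it (14 wide, 120 mm along y, at x = -55 and 55 mm) reach 10 mm down, into the box with 5 mm play or more: its origin is 72 mm high on the box, 10 mm high on the bench. On the box its axes are parallel to the box's.
- knob (a point): Centre of the head of the lid's round turned knob, 31 mm above the lid's origin. The head is 32 mm in diameter, 24 to 38 mm above the lid's origin, with a 4 mm crown on top; below it a neck 19 mm in diameter.
- blank: Square blank of pale wood for one top, 84 mm long (x) by 46 by 46 mm, about 0.15 kg, alone in the box under the lid, lying on the box's floor (8 mm high) within 15 mm of the middle, its x within 0.25 rad of the box's x. Origin: centre of its underside, x along its length. All four sides and both ends are alike.
- blank_mid (a point): Centre of the blank, 23 mm above its origin.
- borer: Grey bench-top horizontal boring machine, fixed. Origin on the bench under its work table; x along the bore towards the motor (away from the robot), z up. Work table: flat slippery (waxed) steel top 34 mm above the bench, x = -85 to 60, y = -50 to 75 mm. Behind the end plate a motor with chuck and bit on guide rods, up to 114 mm high, with a feed lever up to 128 mm; rear end at x = 320 mm.
- side_fence: Low rigid waxed steel fence along the work table, 140 mm long. The face that takes the blank's side lies at y = -23 mm of the machine and looks to +y; it stands 20 mm above the table (54 mm above the bench), 16 mm thick. Origin and axes are those of the machine.
- end_plate: Rigid upright waxed steel plate across the end of the work table, with the brass drill bushing. The face that takes the blank's end lies at x = 60 mm of the machine and looks to -x; 110 mm wide, its top 44 mm above the table, 12 mm thick. Origin and axes are those of the machine.
- corner (a point): The corner itself: where the table top, the fence's face and the end plate's face meet. Axes of the machine: the blank belongs on the -x, +y side of it, above it.
- seat (a point): Where the centre of the blank is when it sits in the corner: 42 mm along -x, 23 mm along +y and 23 mm above the corner, on the axis of the drill bushing. Axes of the machine.
- copper_bowl: Loose copper bowl, 104 mm across, 42 mm high; origin under its centre. Leave alone.
- peg_a: Loose standing boxwood peg, 22 mm across the foot, 50 mm high. Leave alone.
- peg_b: A second such peg. Leave alone.
- red_top: Loose lacquered top standing on its head, 53 mm across, 74 mm high. Leave alone.
- green_top: Another top standing on its head, same size. Leave alone.
- skew: Loose steel skew chisel, 380 mm long, 27 mm high, lying along x at the left edge of the bench; origin near its middle. Leave alone.
- mallet: Loose wooden mallet, head 110 mm wide and 60 mm high, handle 150 mm along +x, at the right edge of the bench; origin under the head. Leave alone.
There are look-alikes about, which are no part of the job. Leave any green or pink look-alike of the lid alone.

How it is judged (in metres and radians):
On the way, in this order (a step that is already met when the one before it is completed fails the run):
1. the lid is lifted clear of the box by its knob (height (world z) of lid above 0.085 m and contact force between lid and the fingers above 0.5 N and distance between the grasp point and knob below 0.03 m), for 0.1 s.
2. the lid is off the box and lies flat on the bench, knob up, let go (height (world z) of lid below 0.014 m and angle between lid's own z axis and vertical below 0.06 rad and contact force between lid and the fingers below 0.1 N and contact force between lid and blank_box below 0.1 N and contact force between lid and borer below 0.1 N and linear speed of lid below 0.02 m/s), for 0.2 s.
3. the blank is lifted out of the box in the gripper (height (world z) of blank above 0.075 m and contact force between blank and the fingers above 1 N), for 0.1 s.
At the end, for the whole second after the job is handed in: Gripper holds the blank in the corner: centre within 3 mm of the seat on each machine axis, length parallel to machine x within 0.05 rad, pressing end plate and side fence with over 2 N each, still. Lid let go flat on the bench (tilt under 0.06 rad), knob up, clear of box and machine (all of step 2 and x of blank_mid in the frame of seat between -0.003 and 0.003 m and y of blank_mid in the frame of seat between -0.003 and 0.003 m and z of blank_mid in the frame of seat between -0.003 and 0.003 m and angle between the x axis of blank and the x axis of borer, either way round below 0.05 rad and contact force between blank and end_plate above 2 N and contact force between blank and side_fence above 2 N and contact force between blank and the fingers above 2 N and linear speed of blank below 0.01 m/s); the arm keeps its last pose, push and grip.
It fails at once if a bystander is moved more than 25 mm or knocked over (distance of any of copper_bowl, peg_a, peg_b, red_top, green_top, skew, mallet from where it was at the start of the episode above 0.025 m or angle between any of copper_bowl, peg_a, peg_b, red_top, green_top, skew, mallet's own z axis and vertical above 0.5 rad).
It fails at once if the blank is rammed against a stop (more than 60 N) (contact force between blank and end_plate above 60 N or contact force between blank and side_fence above 60 N).
It also fails if it takes over 56 s, if anything falls off the work surface, if the arm or the gripper's body presses on something with over 40 N, if the wrist force passes 120 N, or if a joint passes its speed limit or range.

### The arm

A 6-joint arm with a two-finger parallel gripper is mounted at the origin on the work surface. World frame = base frame: x ahead of the robot, y to its left, z up, the work surface at z = 0. Lengths are in m, angles in degrees, forces in N, time in s.
With the tool pointing down it reaches from about 0.35 to 0.875 m from the base axis. Payload 4.2 kg.
Tool frame: the origin (TCP) lies midway between the tips of the shut fingers; the grasp point (between the pads) lies 19 mm behind it; x points along the fingers, y is the direction in which the jaws open and shut, and the axes are right-handed (so a half turn about x gives the same grasp; the last joint's range is limited). The gripper opens to 87 mm and grips with 3 to 60 N. Pads are 19 mm wide; open, the fingers measure 117 mm over their backs; the gripper's body (75 mm by 190 mm) begins 51 mm behind the grasp point.
Start: joints at [90.275, 22.042, 0.453, 0, -68.411, -14.817], TCP at [0.157, 0.605, 0.223] pointing down, gripper open.
Joint ranges: [-179.83, 179.83], [-69.29, 118.12], [-61.27, 80.66], [-181.25, 117.63], [-171.15, -9.14], [-177.46, 177.46]. Speed limits (degrees/s): [159.86, 159.86, 180, 180, 180, 180].

### API

Orientations are given as a 3x3 rotation matrix whose columns are the frame's x, y, z axes.
In Python, from station import r gives the robot as it stands.
- The arm moves only by the tool play_rows, never from a script. Its argument "plan" is a list that holds one entry, the list of rows, each a list of 6 numbers: the shift along the tool's x, y, z in cm, then the turn, a rotation vector about the tool's x, y, z in units of 10 degrees (1.0 is 10 degrees). A call has 1 to 5 rows; each row is the pose to reach, as a shift and turn from the pose commanded when the call began, along the tool's axes at that moment; what a row does not reach only later rows make up. A row lasts 1/8 s, in which the tool goes at most 62.5 mm and 10.7 degrees, less where a joint would pass 70% of its speed; a pose out of reach is approached as far as the arm can. A call with a gripper value outside its range is refused whole. "hand" is the opening, from 0 (shut) to 1 (fully open), set as the call begins (left out, the last holds). The fingers move at their own pace and stop on an object; the grip force is fixed at half the most. Time passes only in rows, so rows that repeat a pose let the fingers close. It gives the time, the measured TCP pose, the force and the opening at its end, in the units of the state.
- r.sense(): the state, without advancing time (a new reading comes with each control period).
- r.capture(name): name is "scene" or "top" or "wrist"; returns (picture, depth): 400x640x3 uint8, blue, green, red; 400x640 float32, m along the optical axis (not along the pixel's ray), 0 where there is no reading.
- r.get_calibration(name): a dict with "vfov" (degrees; the focal length in pixels is half the picture's height over the tangent of half this angle, whatever the lens; pixels are square), "cx", "cy" (the principal point, pixels), "rvec" (rotation vector, rad) and "tvec" (3), from world to camera coordinates, as OpenCV has them. Camera axes: x right, y down, z forward; pixel columns grow to the right and rows downward; lengths in m; the calibration is good to about 2 mm. A picture is of the moment at which its call begins: read the wrist's pose just before it. get_calibration takes no time and is no camera call; for the wrist camera it gives the pose at the moment of the call.
- r.finish_job(): hands the job in, once; it reports no verdict.
The state is a dict: "time_s": time; "joints": joint angles; "joint_velocities": joint speeds; "effort": joint torques, N m; "tcp_pos": TCP position; "ee_rot": TCP orientation; "wrist_force": force on the tool from outside, world axes, zero at the start; "moment": the same for the moment, N m; "gripper_width": opening from 0.0 (shut) to 1.0 (fully open).
Only numpy, scipy, OpenCV 4.12 (cv2) and the standard library are available. Lean on these libraries where they do the work, as an engineer would, in place of code of your own. Each camera call takes 0.05 s, during which the arm holds its last target.

## Working session

There is one attempt and no reset: what is moved stays moved. The work goes in short steps, Python scripts to look and compute and a tool call to move; the robot and the scene stay as the last step left them, time stands still between calls to the robot, and variables do not carry over. Pictures are saved under pics/ and viewed, and the job is handed in when it is done.

Besides the shell and the picture viewer there is one more tool, called after ">>>" as name([rows], argument=value, ...), one row to a line, values as JSON. play_rows: Moves the arm, as the interface text tells. Its arguments: {"type":"object","properties":{"plan":{"type":"array","items":{"type":"array","items":{"type":"array","items":{"type":"number"}}}},"hand":{"type":"number"}},"required":["plan"]}

```bash
ls; mkdir -p pics
cat > h.py <<'E'
import numpy as np, cv2
from station import r
def cal(n):
    c=r.get_calibration(n); f=200/np.tan(np.radians(c['vfov'])/2)
    R=cv2.Rodrigues(np.array(c['rvec'],float))[0]; t=np.array(c['tvec'],float).ravel()
    return f,c['cx'],c['cy'],R,t,c
def ray(C,u,v):
    f,cx,cy,R,t,_=C
    return -R.T@t, R.T@np.array([(u-cx)/f,(v-cy)/f,1.])
def onz(C,u,v,z):
    o,d=ray(C,u,v); return o+d*(z-o[2])/d[2]
def proj(C,p):
    f,cx,cy,R,t,_=C; q=R@np.array(p,float)+t; return np.array([cx+f*q[0]/q[2],cy+f*q[1]/q[2]])
def pts(C,depth):
    f,cx,cy,R,t,_=C
    v,u=np.mgrid[0:depth.shape[0],0:depth.shape[1]]
    c=np.stack([(u-cx)/f*depth,(v-cy)/f*depth,depth],-1)
    P=(c-t)@R
    P[depth<=0]=np.nan
    return P
E
python3 - <<'E'
from h import *
s=r.sense();print(s)
for n in ["scene","top","wrist"]:
    C=cal(n); print(n,C[0],C[5], -C[3].T@C[4])
    p,d=r.capture(n); cv2.imwrite(f'pics/{n}0.png',p); np.savez(f'pics/{n}0.npz',p=p,d=d); print((d>0).mean(),d.max())
E
```

```text
pics
{'time_s': 0.0, 'joints': array([ 9.02750429e+01,  2.20910130e+01,  3.80770483e-01, -2.90952002e-02,
       -6.84128527e+01, -1.48159501e+01]), 'joint_velocities': array([-0.04237104,  0.00212042,  0.00693909,  0.08336936, -0.04203037,
        0.06860068]), 'effort': array([-8.56093102e-04, -3.90659451e+01,  1.87404907e+01,  4.21999678e+00,
        1.09770408e-02, -1.94556237e-04]), 'tcp_pos': array([0.15675573, 0.60439826, 0.22146346]), 'ee_rot': array([[-4.61870504e-04, -2.51251989e-01, -9.67921600e-01],
       [-2.15061169e-03, -9.67919216e-01,  2.51252396e-01],
       [-9.99997581e-01,  2.19766958e-03, -9.32921291e-05]]), 'wrist_force': array([ 0.20535787,  0.90360985, -0.67191235]), 'moment': array([-0.01961244, -0.04916893,  0.0085212 ]), 'gripper_width': 1.0003159732620697}
scene 447.9824428400227 {'vfov': 48.11637063633017, 'cx': 321.11289489922666, 'cy': 198.27196958883619, 'rvec': array([ 2.04355742,  0.91430402, -0.47847351]), 'tvec': array([-0.31459613, -0.14516403,  1.82983964])} [ 1.38780964 -0.79798255  0.95161161]
0.99597265625 3.3149362
top 496.0332906314955 {'vfov': 43.9184606333764, 'cx': 318.4832903373868, 'cy': 191.65931117885415, 'rvec': array([ 2.18764879, -2.19546146,  0.0671998 ]), 'tvec': array([0.00513686, 0.49940697, 2.13520888])} [0.37044144 0.006345   2.16131524]
0.9959609375 3.0231037
wrist 288.6844216310786 {'vfov': 69.42828218979108, 'cx': 313.0103037521911, 'cy': 197.55653687156894, 'rvec': array([-1.82083861,  2.3511445 ,  0.29112622]), 'tvec': array([ 0.623775  , -0.02958387,  0.38987024])} [0.22107599 0.5880873  0.38372907]
0.95906640625 1.2140371
```

View pics/scene0.png

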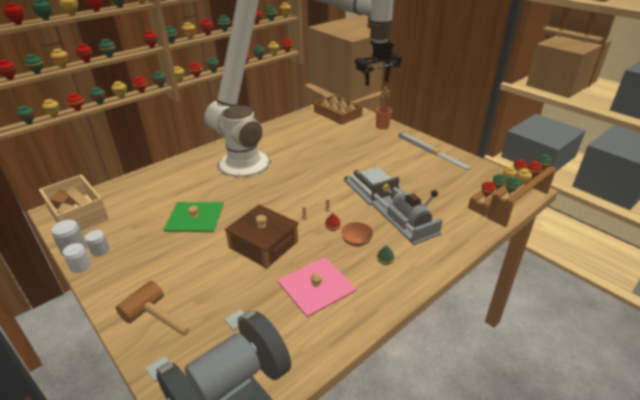

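View pics/top0.png

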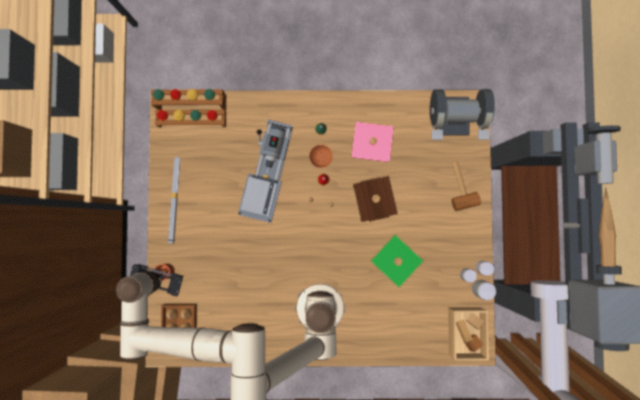

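View pics/wrist0.png

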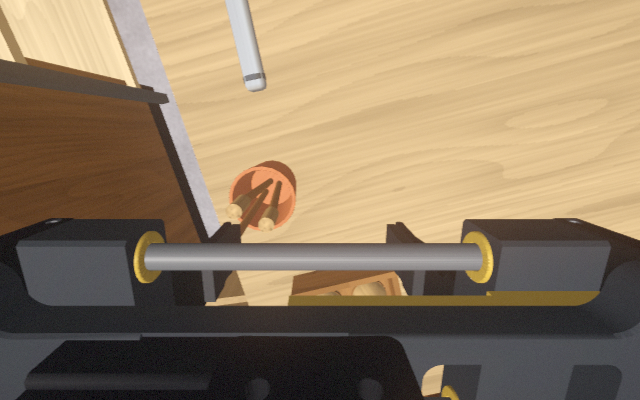

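The top view shows three knobbed boards: the dark one on the box (376,199), the pink one (373,141) and the green one (397,262). I choose the dark one, which sits on the wooden box with its battens. The machine is at about (262,172), bowl (320,156), tops (321,128) and (323,180), pegs (311,199) and (332,204), mallet (465,200).

Run:
```python
from h import *
for n in ["top","scene"]:
    z=np.load(f'pics/{n}0.npz'); p,d=z['p'],z['d']; C=cal(n); P=pts(C,d)
    reg=(P[...,0]>0.3)&(P[...,0]<0.7)&(P[...,1]>-0.42)&(P[...,1]<-0.1)
    print(n,'bench z', np.nanmedian(P[(P[...,2]<0.03)&reg][:,2]))
    if n=='top':
        u,v=376,199
    else: u,v=262,235
    hsv=cv2.cvtColor(p,cv2.COLOR_BGR2HSV)
    dark=(hsv[...,2]<130)&reg&(P[...,2]>0.072)&(P[...,2]<0.092)
    m=dark.astype(np.uint8)
    cs,_=cv2.findContours(m,cv2.RETR_EXTERNAL,cv2.CHAIN_APPROX_NONE); c=max(cs,key=cv2.contourArea)
    print('board z',np.nanmedian(P[dark][:,2]), len(P[dark]))
    q=np.array([onz(C,a,b,0.082)[:2] for a,b in c[:,0,:]]).astype(np.float32)
    print('rect',cv2.minAreaRect(q))
    k=reg&(P[...,2]>0.098)&(P[...,2]<0.13); print('knob',np.nanmedian(P[k],0),k.sum())
    # knob by colour
    kk=((hsv[...,2]>140)&cv2.dilate(m,np.ones((3,3))).astype(bool)|k)&reg
    
p=np.load('pics/top0.npz')['p']; a=cv2.resize(p[90:240,230:430],(800,600),interpolation=cv2.INTER_CUBIC); cv2.imwrite('pics/top_c.png',a)
```

```text
top bench z 0.00037960979810803115
board z 0.08172246534842545 1260
rect ((0.46673575043678284, -0.23270368576049805), (0.16566723585128784, 0.15451596677303314), 12.776872634887695)
knob [ 0.46673122 -0.23314082  0.1094449 ] 51
scene bench z -0.00043522974542990403
board z 0.08082095882694167 1724
rect ((0.47014927864074707, -0.23799686133861542), (0.17073102295398712, 0.15890438854694366), 12.827577590942383)
knob [ 0.4720269  -0.23824084  0.11034133] 85
```

View pics/top_c.png

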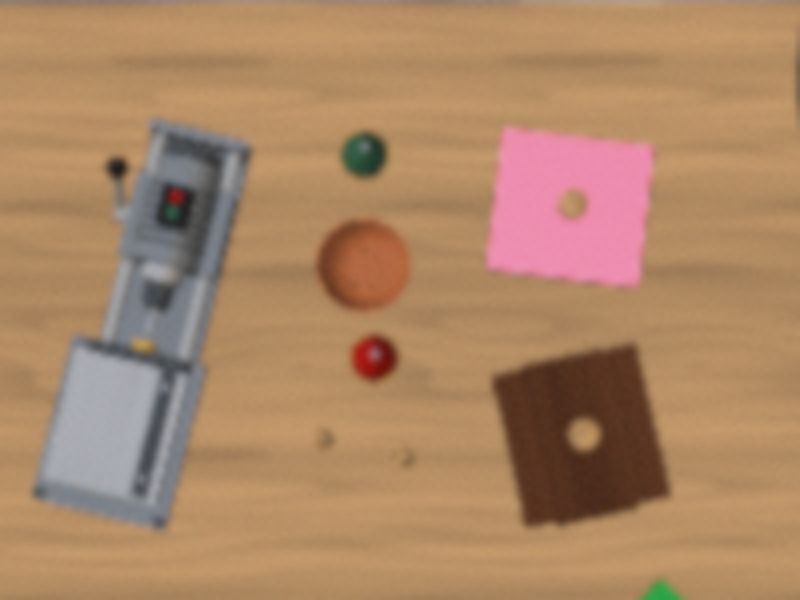

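The crop shows the dark lid with a round pale knob at crop (584,434), sitting on the box. The machine is on the left, with its end plate near crop row 350 and its fence on the right side of the table. Next I get rough machine numbers, then move in for a close wrist view.

```bash
cat >> h.py <<'E'
def tool(yaw):
    # tool x down, tool z pointing at world angle yaw+180 (i.e. -x rotated by yaw), tool y = z cross x
    x=np.array([0,0,-1.]); a=np.radians(yaw); z=np.array([-np.cos(a),-np.sin(a),0]); y=np.cross(z,x)
    return np.stack([x,y,z],1)
def row(p,yaw,s=None,R=None):
    s=s or r.sense(); R0=s['ee_rot']; 
    sh=R0.T@(np.array(p)-s['tcp_pos'])*100
    Rt=tool(yaw) if R is None else R
    rv=cv2.Rodrigues(R0.T@Rt)[0].ravel()*18/np.pi
    return np.round(np.r_[sh,rv],3)
E
python3 - <<'E'
from h import *
C=cal('top')
for u,v,z in [(271,180,.054),(262,178,.078),(239,213,.034),(271,221,.034)]:
    print(u,v,onz(C,u,v,z))
w=cal('wrist'); s=r.sense(); print('cam axis',w[3][2], 'cam in tool', s['ee_rot'].T@(-w[3].T@w[4]-s['tcp_pos']), s['ee_rot'].T@w[3].T)
d=np.load('pics/top0.npz')['d']; P=pts(C,d)
print(P[150:220:4,262][:, [0,1,2]].round(3))
print(row([0.36,0.26,0.30],-14))
E
```

```text
271 180 [0.54756803 0.20558251 0.054     ]
262 178 [0.55413869 0.24125249 0.078     ]
239 213 [0.40788297 0.34425767 0.034     ]
271 221 [0.37317281 0.20709632 0.034     ]
cam axis [-0.23836138  0.05946318 -0.96935442] cam in tool [-1.62147612e-01  8.25257318e-06 -6.63811037e-02] [[-3.56494311e-04 -2.45782187e-01  9.69325017e-01]
 [ 9.99999038e-01  1.21180791e-03  6.75041657e-04]
 [-1.34054894e-03  9.69324326e-01  2.45781519e-01]]
[[0.676 0.244 0.054]
 [0.66  0.245 0.051]
 [0.645 0.247 0.03 ]
 [0.63  0.249 0.01 ]
 [0.613 0.25  0.005]
 [0.595 0.249 0.014]
 [0.578 0.249 0.009]
 [0.554 0.241 0.078]
 [0.541 0.247 0.027]
 [0.524 0.246 0.031]
 [0.506 0.246 0.035]
 [0.49  0.247 0.021]
 [0.472 0.246 0.035]
 [0.455 0.245 0.038]
 [0.438 0.246 0.033]
 [0.421 0.247 0.026]
 [0.403 0.246 0.035]
 [0.386 0.249 0.008]]
[-7.7770e+00  2.8259e+01 -2.8324e+01 -5.5000e-02 -1.0000e-03 -1.0000e-02]
```

Run:
```python
from h import *
print(row([0.425,0.26,0.25],-14))
```

```text
[-2.7790e+00  2.6618e+01 -3.4615e+01 -5.5000e-02 -1.0000e-03 -1.0000e-02]
```

>>> play_rows([
  [[-1.4,13.3,-17.3,0,0,0],[-1.4,13.3,-17.3,0,0,0],[-1.4,13.3,-17.3,0,0,0],[-1.4,13.3,-17.3,0,0,0],[-2.8,26.6,-34.6,0,0,0]],
])

```text
time_s: 0.78
tcp_pos: [0.3297, 0.3829, 0.2404]
ee_rot: [[-0.0, -0.249, -0.968], [-0.0, -0.968, 0.249], [-1.0, 0.0, 0.0]]
wrist_force: [0.8, -0.1, 0.0]
gripper_width: 1.004
```

>>> play_rows([
  [[-1.0,10.0,-13.3,0,0,0],[-1.0,10.0,-13.3,0,0,0],[-1.0,10.0,-13.3,0,0,0],[-1.0,10.0,-13.3,0,0,0]],
])

```text
time_s: 1.27
tcp_pos: [0.434, 0.2513, 0.2505]
ee_rot: [[-0.0, -0.256, -0.967], [-0.0, -0.967, 0.256], [-1.0, 0.0, 0.0]]
wrist_force: [-0.4, 0.4, -0.4]
gripper_width: 1.001
```

Run:
```python
from h import *
C=cal('wrist'); p,d=r.capture('wrist'); cv2.imwrite('pics/w1.png',p)
import pickle; pickle.dump((C,p,d),open('pics/w1.pkl','wb'))
```

```text
(no output)
```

View pics/w1.png

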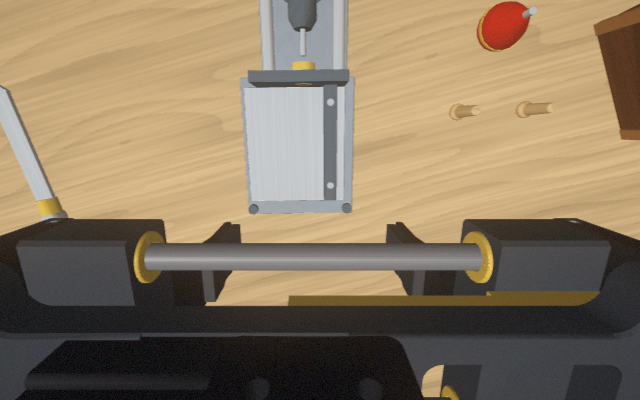

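The wrist view shows the work table at (245–323, 85–205), the dark fence strip at columns 323–337, and the dark end plate at rows 71–84 with the brass bushing at (303,66). The pegs, red top and box edge are at the right.

Run:
```python
from h import *
import pickle
C,p,d=pickle.load(open('pics/w1.pkl','rb'))
P=pts(C,d); g=cv2.cvtColor(p,cv2.COLOR_BGR2GRAY).astype(int)
cv2.imwrite('pics/w1c.png',cv2.resize(p[55:225,230:370],None,fx=5/1.5,fy=5/1.5,interpolation=cv2.INTER_CUBIC))
print('row150',[(u,g[150,u],P[150,u,2].round(3)) for u in range(236,356,1) if u<250 or u>316])
print('col 270',[(v,g[v,270],P[v,270,2].round(3)) for v in list(range(66,95))+list(range(195,216))])
```

```text
row150 [(236, np.int64(188), np.float64(0.0)), (237, np.int64(187), np.float64(0.001)), (238, np.int64(185), np.float64(0.0)), (239, np.int64(183), np.float64(-0.001)), (240, np.int64(181), np.float64(-0.001)), (241, np.int64(180), np.float64(-0.0)), (242, np.int64(179), np.float64(0.0)), (243, np.int64(179), np.float64(-0.0)), (244, np.int64(178), np.float64(0.001)), (245, np.int64(169), np.float64(0.012)), (246, np.int64(167), np.float64(0.013)), (247, np.int64(167), np.float64(0.012)), (248, np.int64(187), np.float64(0.013)), (249, np.int64(203), np.float64(0.032)), (317, np.int64(201), np.float64(0.034)), (318, np.int64(202), np.float64(0.034)), (319, np.int64(201), np.float64(0.034)), (320, np.int64(202), np.float64(0.034)), (321, np.int64(203), np.float64(0.033)), (322, np.int64(200), np.float64(0.034)), (323, np.int64(170), np.float64(0.035)), (324, np.int64(109), np.float64(0.053)), (325, np.int64(114), np.float64(0.054)), (326, np.int64(114), np.float64(0.054)), (327, np.int64(115), np.float64(0.054)), (328, np.int64(115), np.float64(0.054)), (329, np.int64(116), np.float64(
[... 2394 characters left out ...]
.034)), (199, np.int64(199), np.float64(0.033)), (200, np.int64(188), np.float64(0.034)), (201, np.int64(165), np.float64(0.012)), (202, np.int64(165), np.float64(0.012)), (203, np.int64(165), np.float64(0.012)), (204, np.int64(166), np.float64(0.011)), (205, np.int64(167), np.float64(0.012)), (206, np.int64(168), np.float64(0.013)), (207, np.int64(164), np.float64(0.012)), (208, np.int64(168), np.float64(0.012)), (209, np.int64(165), np.float64(0.013)), (210, np.int64(165), np.float64(0.012)), (211, np.int64(166), np.float64(0.012)), (212, np.int64(164), np.float64(0.014)), (213, np.int64(144), np.float64(0.0)), (214, np.int64(177), np.float64(-0.0)), (215, np.int64(174), np.float64(-0.0))]
```

View pics/w1c.png

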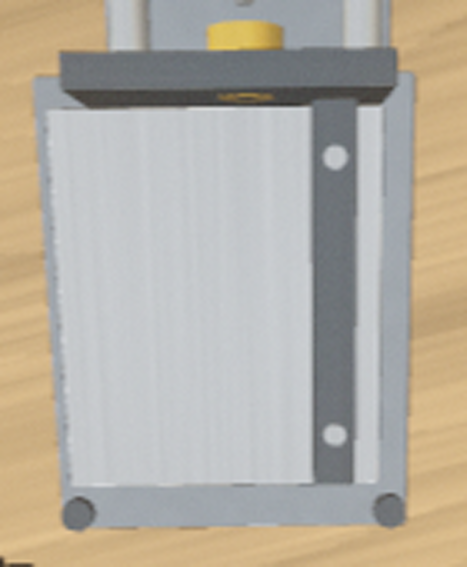

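Run:
```python
from h import *
import pickle
C,p,d=pickle.load(open('pics/w1.pkl','rb'))
g=cv2.cvtColor(p,cv2.COLOR_BGR2GRAY).astype(float)
def cross(a,i0,thr): # linear
    for i in range(len(a)-1):
        if (a[i]-thr)*(a[i+1]-thr)<=0 and a[i]!=a[i+1]: return i0+i+(thr-a[i])/(a[i+1]-a[i])
F=np.array([[cross(g[v,316:328],316,155),v] for v in range(95,195)])
T=np.array([[u,cross(g[83:92,u],83,137)] for u in range(252,316)])
Tt=np.array([[u,cross(g[78:86,u],78,94)] for u in range(255,316)if cross(g[78:86,u],78,94)])
Nr=np.array([[u,cross(g[195:204,u],195,182)] for u in range(260,316)if cross(g[195:204,u],195,182)])
def line(A,z):
    Q=np.array([onz(C,u,v,z)[:2] for u,v in A]).astype(np.float32)
    vx,vy,x,y=cv2.fitLine(Q,cv2.DIST_HUBER,0,1e-4,1e-4).ravel(); res=np.abs((Q-[x,y])@[-vy,vx]); return np.array([x,y]),np.array([vx,vy]),res.mean()
fo,fd,fr=line(F,.054); to,td,tr=line(T,.034); tto,ttd,ttr=line(Tt,.078); no,nd,nr=line(Nr,.034)
fd*=np.sign(fd[0]); td*=np.sign(td[1]); ttd*=np.sign(ttd[1]); nd*=np.sign(nd[1])
ya=lambda v:np.degrees(np.arctan2(v[1],v[0]))
print('fence yaw',ya(fd),fr,'plate foot',ya(td)-90,tr,'plate top',ya(ttd)-90,ttr,'near',ya(nd)-90,nr)
def inter(a,da,b,db):
    t=np.linalg.solve(np.c_[da,-db],b-a); return a+t[0]*da
c=inter(fo,fd,to,td); c2=inter(fo,fd,tto,ttd); n=inter(fo,fd,no,nd)
print('corner',c,'via top',c2,'table length',np.linalg.norm(c-n))
y=np.radians(ya(fd)); X=np.array([np.cos(y),np.sin(y)]);Y=np.array([-X[1],X[0]])
print('seat',c-.042*X+.023*Y)
print(row([0.42,-0.225,0.25],12.8))
```

```text
fence yaw -13.943771 9.222359e-05 plate foot -14.449081 0.00023623886 plate top -13.878052 0.00013660341 near -13.214714 0.00026060714
corner [0.5389587 0.2116106] via top [0.53967756 0.21143213] table length 0.14325576
seat [0.50373864 0.24405357]
[ 3.7000e-02  4.6511e+01 -1.0827e+01 -2.7500e+00  2.0000e-03 -0.0000e+00]
```

Corner, fence yaw and table length (143 mm against 145 mm) all agree. Next: over the box.

>>> play_rows([
  [[0,23,-5.4,-1.35,0,0],[0,23,-5.4,-1.35,0,0],[0,23,-5.4,-1.35,0,0],[0,23,-5.4,-1.35,0,0],[0,46.5,-10.8,-2.75,0,0]],
])

```text
time_s: 1.95
tcp_pos: [0.4263, -0.0347, 0.2506]
ee_rot: [[0.001, 0.142, -0.99], [0.0, -0.99, -0.142], [-1.0, -0.0, -0.001]]
wrist_force: [0.2, 1.3, -0.5]
gripper_width: 1.001
```

Run:
```python
from h import *
print(row([0.42,-0.225,0.25],12.8))
```

```text
[ 5.7000e-02  1.8747e+01  3.3290e+00 -4.6200e-01 -3.0000e-03  1.0000e-03]
```

>>> play_rows([
  [[0,18.6,3.3,-0.46,0,0],[0,18.6,3.3,-0.46,0,0],[0,18.6,3.3,-0.46,0,0],[0,18.6,3.3,-0.46,0,0]],
])

```text
time_s: 2.45
tcp_pos: [0.4188, -0.2253, 0.2499]
ee_rot: [[-0.001, 0.21, -0.978], [0.0, -0.978, -0.21], [-1.0, -0.0, 0.001]]
wrist_force: [0.2, -0.3, -0.0]
gripper_width: 0.999
```

Run:
```python
from h import *
C=cal('wrist'); s=r.sense(); p,d=r.capture('wrist'); cv2.imwrite('pics/w2.png',p)
print(s['tcp_pos'])
import pickle; pickle.dump((C,p,d),open('pics/w2.pkl','wb'))
P=pts(C,d)
hsv=cv2.cvtColor(p,cv2.COLOR_BGR2HSV)
m=((P[...,2]>0.095)&(P[...,2]<0.12)&(np.arange(400)[:,None]<215)).astype(np.uint8)
cs,_=cv2.findContours(m,cv2.RETR_EXTERNAL,cv2.CHAIN_APPROX_NONE); c=max(cs,key=cv2.contourArea)
q=np.array([onz(C,a,b,0.103)[:2] for a,b in c[:,0]]).astype(np.float32)
print('knob',cv2.minEnclosingCircle(q),cv2.minAreaRect(q), np.nanmax(P[m>0][:,2]))
m=((P[...,2]>0.074)&(P[...,2]<0.09)&(np.arange(400)[:,None]<215)).astype(np.uint8)
cs,_=cv2.findContours(m,cv2.RETR_EXTERNAL,cv2.CHAIN_APPROX_NONE); c=max(cs,key=cv2.contourArea)
q=np.array([onz(C,a,b,0.082)[:2] for a,b in c[:,0]]).astype(np.float32)
print('board',cv2.minAreaRect(q))
```

```text
[ 0.41878451 -0.22533353  0.24986142]
knob ((0.4639129638671875, -0.2331860363483429), 0.016545956954360008) ((0.4637593924999237, -0.23347894847393036), (0.03241401165723801, 0.03078753873705864), 12.285210609436035) 0.11618391072429991
board ((0.46483126282691956, -0.23293188214302063), (0.16411319375038147, 0.15500614047050476), 12.787755012512207)
```

View pics/w2.png

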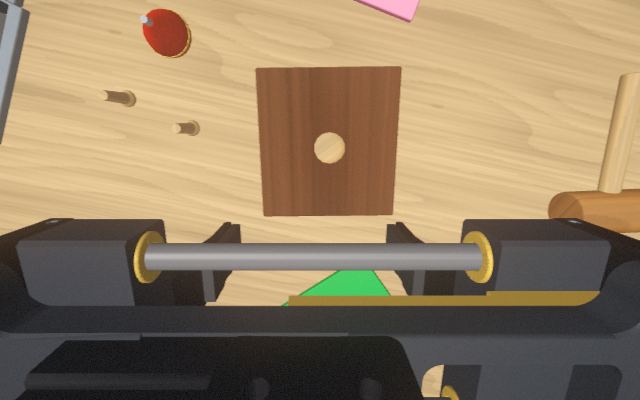

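The dark lid fills (257–400, 67–215) with its knob at (329,148). The knob diameter measures 32 mm and the board 164×155 mm, both as described, so the choice is confirmed.

Run:
```python
from h import *
print(row([0.4645,-0.233,0.087],12.8))
```

```text
[ 1.6284e+01  1.8770e+00 -4.2740e+00 -5.6000e-02  6.0000e-03  5.0000e-03]
```

>>> play_rows([
  [[2.5,1.88,-4.27,-0.05,0,0],[8.0,1.88,-4.27,-0.05,0,0],[12.5,1.88,-4.27,-0.05,0,0],[15.2,1.88,-4.27,-0.05,0,0],[16.1,1.88,-4.27,-0.05,0,0]],
])

```text
time_s: 3.12
tcp_pos: [0.4645, -0.23, 0.088]
ee_rot: [[-0.003, 0.226, -0.974], [0.001, -0.974, -0.226], [-1.0, -0.002, 0.003]]
wrist_force: [-0.4, 0.3, 1.0]
gripper_width: 1.0
```

>>> play_rows([
  [[0.1,0,0,0,0,0],[0.1,0,0,0,0,0],[0.1,0,0,0,0,0],[0.1,0,0,0,0,0],[0.1,0,0,0,0,0]],
], hand=0.0)

```text
time_s: 3.75
tcp_pos: [0.465, -0.2324, 0.0889]
ee_rot: [[0.001, 0.223, -0.975], [-0.0, -0.975, -0.223], [-1.0, 0.0, -0.001]]
wrist_force: [0.1, -0.2, -0.2]
gripper_width: 0.514
```

>>> play_rows([
  [[0.15,0,0,0,0,0],[0.15,0,0,0,0,0],[0.15,0,0,0,0,0],[0.15,0,0,0,0,0]],
], hand=0.0)

```text
time_s: 4.25
tcp_pos: [0.4649, -0.2322, 0.0869]
ee_rot: [[-0.0, 0.223, -0.975], [0.0, -0.975, -0.223], [-1.0, -0.0, 0.0]]
wrist_force: [0.0, -1.4, -1.1]
gripper_width: 0.352
```

>>> play_rows([
  [[0,0,0,0,0,0],[-1.0,0,0,0,0,0],[-3.0,0,0,0,0,0],[-5.0,0,0,0,0,0],[-5.5,0,0,0,0,0]],
])

```text
time_s: 4.88
tcp_pos: [0.4658, -0.2323, 0.1438]
ee_rot: [[0.003, 0.223, -0.975], [-0.001, -0.975, -0.223], [-1.0, 0.001, -0.003]]
wrist_force: [-0.3, -0.3, -2.3]
gripper_width: 0.352
```

Run:
```python
from h import *
print(row([0.475,-0.432,0.144],0))
p,d=r.capture('scene'); cv2.imwrite('pics/s1.png',cv2.resize(p[120:330,160:420],None,fx=3,fy=2.8))
```

```text
[-9.000e-03  1.967e+01  3.562e+00  1.291e+00 -1.800e-02 -5.000e-03]
```

View pics/s1.png

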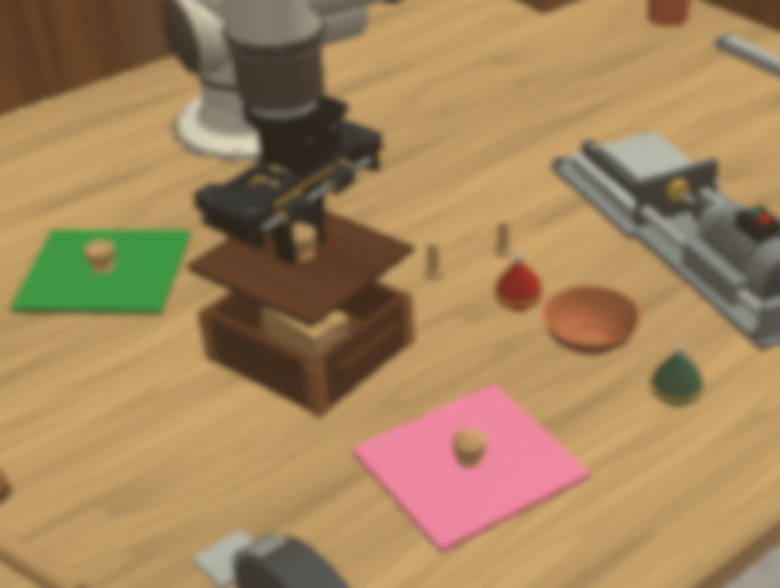

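The lid hangs level under the gripper at crop (300,265), and the blank is visible in the box at (305,325).

>>> play_rows([
  [[0,4,0.7,0.3,0,0],[0,9,1.6,0.6,0,0],[0,14,2.5,0.9,0,0],[0,18,3.3,1.2,0,0],[0,19.6,3.56,1.29,0,0]],
])

```text
time_s: 5.55
tcp_pos: [0.4731, -0.4328, 0.1404]
ee_rot: [[-0.002, -0.003, -1.0], [0.001, -1.0, 0.003], [-1.0, -0.001, 0.002]]
wrist_force: [-0.9, 0.8, -2.0]
gripper_width: 0.359
```

>>> play_rows([
  [[1.5,0,0,0,0,0],[5,0,0,0,0,0],[8.5,0,0,0,0,0],[10,0,0,0,0,0],[10.5,0,0,0,0,0]],
])

```text
time_s: 6.18
tcp_pos: [0.4738, -0.4301, 0.0361]
ee_rot: [[-0.002, 0.001, -1.0], [0.001, -1.0, -0.001], [-1.0, -0.001, 0.002]]
wrist_force: [-0.1, 0.8, -1.2]
gripper_width: 0.358
```

>>> play_rows([
  [[0.5,0,0,0,0,0],[0.8,0,0,0,0,0],[1.0,0,0,0,0,0],[1.1,0,0,0,0,0],[1.1,0,0,0,0,0]],
])

```text
time_s: 6.8
tcp_pos: [0.4741, -0.4313, 0.0262]
ee_rot: [[0.0, -0.0, -1.0], [-0.0, -1.0, 0.0], [-1.0, 0.0, -0.0]]
wrist_force: [0.3, -0.2, -1.5]
gripper_width: 0.359
```

>>> play_rows([
  [[0.08,0,0,0,0,0],[0.16,0,0,0,0,0],[0.16,0,0,0,0,0]],
])

```text
time_s: 7.18
tcp_pos: [0.4741, -0.4313, 0.0249]
ee_rot: [[0.0, 0.0, -1.0], [-0.0, -1.0, -0.0], [-1.0, 0.0, -0.0]]
wrist_force: [-0.9, 1.8, 1.6]
gripper_width: 0.351
```

The bench has taken the load (force went from −1.5 to +1.6 N), so I release.

>>> play_rows([
  [[0,0,0,0,0,0],[0,0,0,0,0,0],[0,0,0,0,0,0],[-0.1,0,0,0,0,0],[-0.1,0,0,0,0,0]],
], hand=1.0)

```text
time_s: 7.8
tcp_pos: [0.4741, -0.4313, 0.0256]
ee_rot: [[0.0, 0.0, -1.0], [-0.0, -1.0, -0.0], [-1.0, 0.0, -0.0]]
wrist_force: [0.2, -0.1, -1.4]
gripper_width: 0.839
```

>>> play_rows([
  [[-2,0,0,0,0,0],[-7,0,0,0,0,0],[-12,0,0,0,0,0],[-18,0,0,0,0,0],[-20,0,0,0,0,0]],
])

```text
time_s: 8.43
tcp_pos: [0.4754, -0.4324, 0.2308]
ee_rot: [[0.007, 0.0, -1.0], [-0.005, -1.0, -0.0], [-1.0, 0.005, -0.007]]
wrist_force: [0.3, 0.1, -1.3]
gripper_width: 0.997
```

Run:
```python
from h import *
print(row([0.42,-0.225,0.25],12.8))
```

```text
[ -2.062 -20.727   5.519  -1.278  -0.037  -0.033]
```

>>> play_rows([
  [[-2,-5,1.5,-0.4,0,0],[-2,-10,2.8,-0.8,0,0],[-2,-15,4,-1.1,0,0],[-2,-20,5.3,-1.28,0,0],[-2,-20.7,5.5,-1.28,0,0]],
])

```text
time_s: 9.05
tcp_pos: [0.418, -0.2221, 0.2461]
ee_rot: [[0.001, 0.225, -0.974], [0.0, -0.974, -0.225], [-1.0, 0.0, -0.001]]
wrist_force: [-0.9, -0.4, 0.6]
gripper_width: 1.002
```

Run:
```python
from h import *
C=cal('wrist'); s=r.sense(); p,d=r.capture('wrist'); cv2.imwrite('pics/w3.png',p)
print(s['tcp_pos'])
import pickle; pickle.dump((C,p,d),open('pics/w3.pkl','wb'))
P=pts(C,d)
m=((P[...,2]>0.048)&(P[...,2]<0.060)&(np.arange(400)[:,None]<215)&(abs(P[...,0]-.465)<.06)&(abs(P[...,1]+.233)<.06)).astype(np.uint8)
m=cv2.morphologyEx(m,cv2.MORPH_OPEN,np.ones((5,5)))
cs,_=cv2.findContours(m,cv2.RETR_EXTERNAL,cv2.CHAIN_APPROX_NONE); c=max(cs,key=cv2.contourArea)
q=np.array([onz(C,a,b,0.054)[:2] for a,b in c[:,0]]).astype(np.float32)
print('blank',cv2.minAreaRect(q), np.nanmedian(P[m>0][:,2]))
C=cal('top'); p,d=r.capture('top'); P=pts(C,d)
reg=(abs(P[...,0]-.475)<.12)&(abs(P[...,1]+.432)<.12)&(P[...,2]>.012)&(P[...,2]<.03)
hsv=cv2.cvtColor(p,cv2.COLOR_BGR2HSV); reg&=hsv[...,2]<130
q=np.array([onz(C,a,b,.02)[:2] for b,a in np.argwhere(reg)]).astype(np.float32); print('lid',cv2.minAreaRect(q),P[reg][:,2].mean())
A=np.c_[P[reg][:,:2],np.ones(reg.sum())]; print('plane',np.linalg.lstsq(A,P[reg][:,2],rcond=None)[0])
cv2.imwrite('pics/t2.png',cv2.resize(p[90:240,330:530],(800,600)))
```

```text
[ 0.41804685 -0.2220968   0.24611724]
blank ((0.4558873176574707, -0.23230034112930298), (0.08375287055969238, 0.045867472887039185), 6.689083099365234) 0.05396315126107216
lid ((0.47462549805641174, -0.43103206157684326), (0.1551312655210495, 0.15581150352954865), 89.79949188232422) 0.020210581845696133
plane [ 0.00229564 -0.00446262  0.01716918]
```

View pics/w3.png

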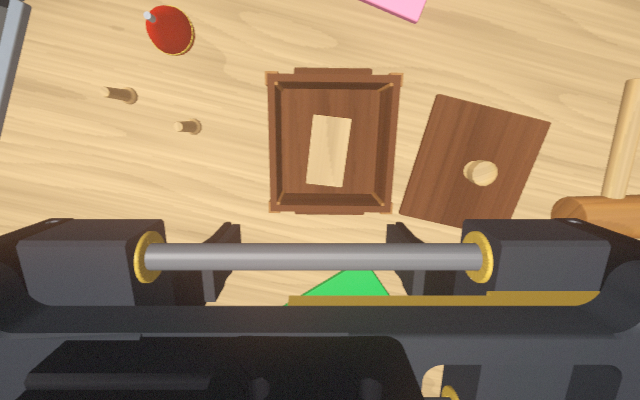

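View pics/t2.png

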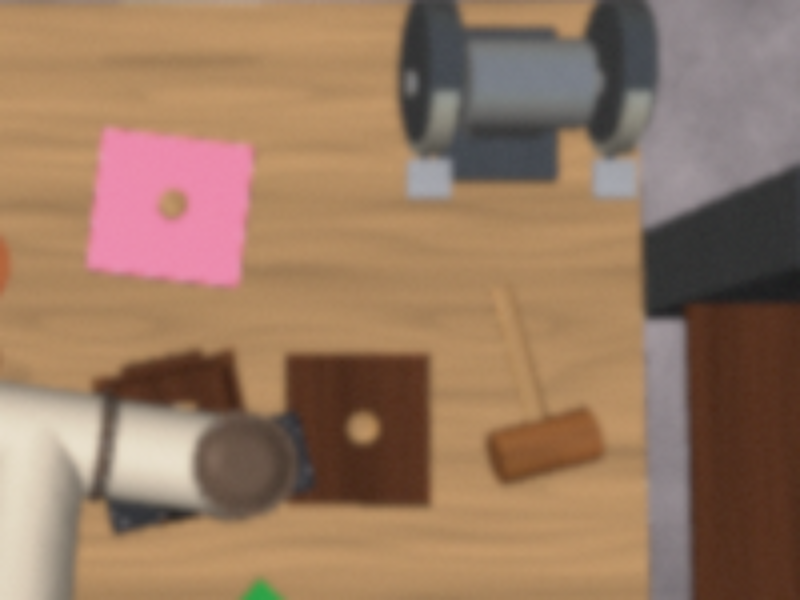

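The lid lies flat on the bench at (0.475, −0.431), upright and clear of the box. In the wrist view the blank is at (328,151), measuring 84×46 mm with its top at z = 0.054, as it should be. I grip it high so that the fingertips clear the fence later.

Run:
```python
from h import *
print(row([0.456,-0.2323,0.10],6.7))
```

```text
[ 1.4611e+01  1.6590e+00 -3.3870e+00  6.1900e-01 -7.0000e-03 -3.0000e-03]
```

>>> play_rows([
  [[2.0,1.3,-3.1,0.62,0,0],[6.0,1.66,-3.39,0.62,0,0],[11,1.66,-3.39,0.62,0,0],[14,1.66,-3.39,0.62,0,0],[14.6,1.66,-3.39,0.62,0,0]],
], hand=0.75)

```text
time_s: 9.78
tcp_pos: [0.4547, -0.2337, 0.097]
ee_rot: [[-0.005, 0.113, -0.994], [0.001, -0.994, -0.113], [-1.0, -0.001, 0.005]]
wrist_force: [-0.4, -0.7, 0.3]
gripper_width: 0.753
```

Run:
```python
from h import *
print(row([0.456,-0.2323,0.034],6.7))
```

```text
[ 6.303 -0.119 -0.18  -0.02   0.029  0.008]
```

>>> play_rows([
  [[2,0,0,0,0,0],[4.5,0,0,0,0,0],[5.8,0,0,0,0,0],[6.3,0,0,0,0,0],[6.3,0,0,0,0,0]],
])

```text
time_s: 10.4
tcp_pos: [0.4563, -0.2332, 0.0369]
ee_rot: [[0.001, 0.115, -0.993], [-0.0, -0.993, -0.115], [-1.0, 0.0, -0.001]]
wrist_force: [0.1, -0.2, 0.9]
gripper_width: 0.755
```

>>> play_rows([
  [[0,0,0,0,0,0],[0,0,0,0,0,0],[0,0,0,0,0,0],[0,0,0,0,0,0],[0,0,0,0,0,0]],
], hand=0.0)

```text
time_s: 11.02
tcp_pos: [0.456, -0.2328, 0.0369]
ee_rot: [[0.001, 0.115, -0.993], [-0.0, -0.993, -0.115], [-1.0, 0.0, -0.001]]
wrist_force: [-0.6, 1.5, 5.2]
gripper_width: 0.525
```

>>> play_rows([
  [[0,0,0,0,0,0],[0.15,0,0,0,0,0],[0.3,0,0,0,0,0],[0.3,0,0,0,0,0]],
], hand=0.65)

```text
time_s: 11.52
tcp_pos: [0.4555, -0.2329, 0.0331]
ee_rot: [[-0.001, 0.115, -0.993], [0.0, -0.993, -0.115], [-1.0, -0.0, 0.001]]
wrist_force: [0.3, -0.1, -0.7]
gripper_width: 0.644
```

>>> play_rows([
  [[0,0,0,0,0,0],[0,0,0,0,0,0],[0,0,0,0,0,0],[0,0,0,0,0,0],[0,0,0,0,0,0]],
], hand=0.0)

```text
time_s: 12.15
tcp_pos: [0.4558, -0.2329, 0.0335]
ee_rot: [[0.0, 0.115, -0.993], [-0.0, -0.993, -0.115], [-1.0, 0.0, -0.0]]
wrist_force: [0.7, 0.5, -0.4]
gripper_width: 0.526
```

>>> play_rows([
  [[-1,0,0,0,0,0],[-4,0,0,0,0,0],[-8,0,0,0,0,0],[-12,0,0,0,0,0],[-13,0,0,0,0,0]],
])

```text
time_s: 12.78
tcp_pos: [0.4572, -0.2332, 0.1667]
ee_rot: [[0.006, 0.115, -0.993], [-0.001, -0.993, -0.115], [-1.0, 0.002, -0.006]]
wrist_force: [0.8, -1.4, -2.0]
gripper_width: 0.525
```

Run:
```python
from h import *
s=r.sense(); print(s['gripper_width'],s['wrist_force'],s['tcp_pos'])
y=np.radians(-13.94); X=np.array([np.cos(y),np.sin(y)]);Y=np.array([-X[1],X[0]])
c=np.array([.5393,.2115]); seat=c-.042*X+.023*Y
t=seat-.03*X+.025*Y; print(seat,t,X,Y)
print(row([*t,0.165],-13.94))
p,d=r.capture('scene'); cv2.imwrite('pics/s2.png',cv2.resize(p[120:330,160:420],None,fx=3,fy=2.8))
```

```text
0.5252067540562163 [ 0.76372389 -1.36450183 -1.99782175] [ 0.45715407 -0.23320206  0.16674078]
[0.50407779 0.24394065] [0.48098398 0.27543154] [ 0.97054853 -0.24090567] [0.24090567 0.97054853]
[ 1.220e-01 -5.025e+01 -8.226e+00  2.056e+00 -3.600e-02 -5.000e-03]
```

View pics/s2.png

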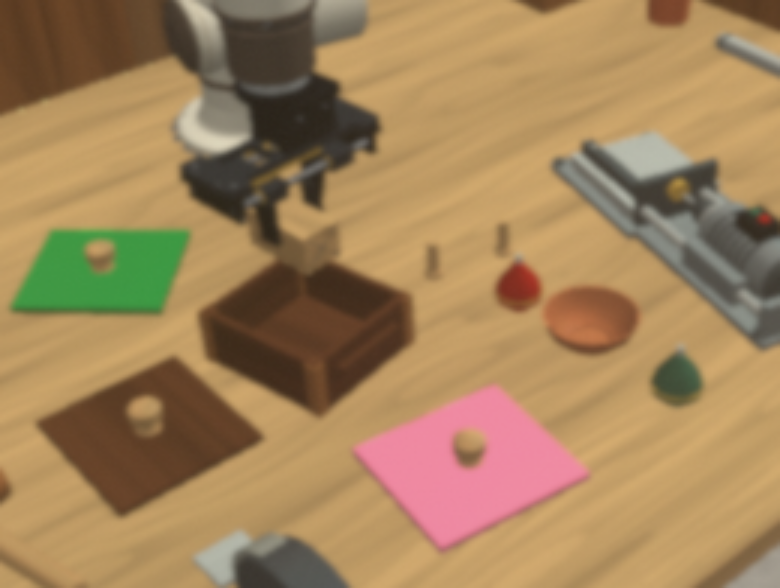

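The blank is held level in the gripper at (300,240) and the lid is flat at (150,430). Next: carry it across.

>>> play_rows([
  [[0,-4,-0.6,0.3,0,0],[0,-9,-1.5,0.6,0,0],[0,-14,-2.3,0.9,0,0],[0,-19,-3.1,1.2,0,0],[0,-24,-3.9,1.4,0,0]],
])

```text
time_s: 13.45
tcp_pos: [0.4656, 0.0114, 0.162]
ee_rot: [[-0.003, -0.13, -0.991], [-0.001, -0.991, 0.13], [-1.0, 0.001, 0.003]]
wrist_force: [0.4, -0.1, -1.5]
gripper_width: 0.527
```

Run:
```python
from h import *
print(row([.481,.2754,0.165],-13.94))
```

```text
[-3.2000e-01 -2.6378e+01  1.9180e+00  6.4500e-01  1.6000e-02 -7.0000e-03]
```

>>> play_rows([
  [[-0.2,-6,0.4,0.3,0,0],[-0.2,-12,0.8,0.6,0,0],[-0.2,-18,1.3,0.64,0,0],[-0.2,-23.5,1.7,0.64,0,0],[-0.2,-26,1.9,0.64,0,0]],
])

```text
time_s: 14.08
tcp_pos: [0.4806, 0.2724, 0.1636]
ee_rot: [[-0.002, -0.236, -0.972], [-0.002, -0.972, 0.236], [-1.0, 0.002, 0.002]]
wrist_force: [-0.8, -0.0, -1.2]
gripper_width: 0.525
```

>>> play_rows([
  [[3,0,0,0,0,0],[6,0,0,0,0,0],[7.5,0,0,0,0,0],[7.5,0,0,0,0,0]],
])

```text
time_s: 14.58
tcp_pos: [0.4809, 0.2692, 0.0891]
ee_rot: [[-0.003, -0.239, -0.971], [-0.003, -0.971, 0.239], [-1.0, 0.003, 0.002]]
wrist_force: [-0.4, -0.8, -0.5]
gripper_width: 0.527
```

Run:
```python
from h import *
s=r.sense(); print(s['gripper_width'],s['wrist_force'],s['tcp_pos'])
print(row([.481,.2754,0.063],-13.94))
C=cal('wrist'); p,d=r.capture('wrist'); cv2.imwrite('pics/w4.png',p)
p,d=r.capture('scene'); cv2.imwrite('pics/s3.png',cv2.resize(p[120:260,310:460],None,fx=4,fy=4))
```

```text
0.5269891493290537 [-0.40281204 -0.7917284  -0.50452678] [0.48092324 0.2691758  0.08911409]
[ 2.61  -0.614  0.137  0.01   0.011 -0.018]
```

View pics/s3.png

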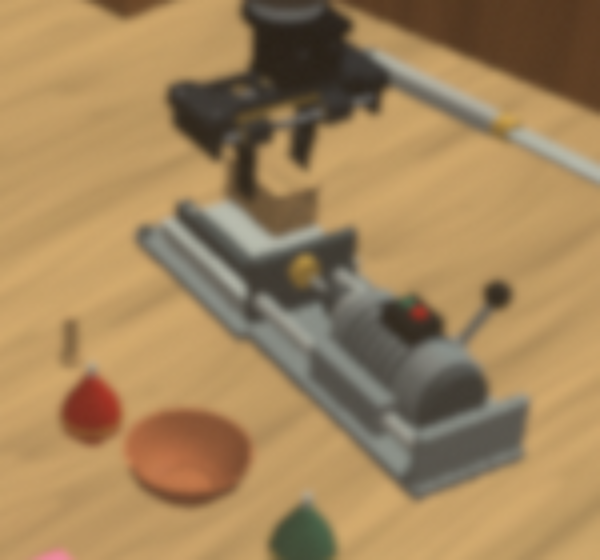

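View pics/w4.png

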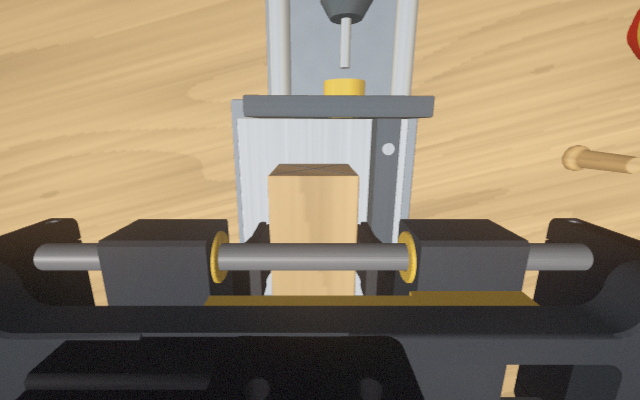

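The blank is held parallel at wrist (270–358, 165–295), short of the plate and left of the fence. Lowering now.

>>> play_rows([
  [[1.0,0,0,0,0,0],[2.0,0,0,0,0,0],[2.5,0,0,0,0,0],[2.6,0,0,0,0,0],[2.6,0,0,0,0,0]],
])

```text
time_s: 15.3
tcp_pos: [0.4816, 0.2704, 0.0645]
ee_rot: [[0.0, -0.238, -0.971], [-0.0, -0.971, 0.238], [-1.0, -0.0, -0.0]]
wrist_force: [0.5, -0.6, -1.0]
gripper_width: 0.524
```

>>> play_rows([
  [[0.1,0,0,0,0,0],[0.2,0,0,0,0,0],[0.2,0,0,0,0,0]],
])

```text
time_s: 15.68
tcp_pos: [0.4815, 0.2703, 0.0625]
ee_rot: [[0.0, -0.239, -0.971], [0.0, -0.971, 0.239], [-1.0, -0.0, -0.0]]
wrist_force: [0.3, -0.2, -1.4]
gripper_width: 0.525
```

>>> play_rows([
  [[0.1,0,0,0,0,0],[0.2,0,0,0,0,0],[0.3,0,0,0,0,0],[0.3,0,0,0,0,0]],
])

```text
time_s: 16.18
tcp_pos: [0.4816, 0.2703, 0.0595]
ee_rot: [[0.0, -0.238, -0.971], [0.0, -0.971, 0.238], [-1.0, -0.0, -0.0]]
wrist_force: [0.1, -0.8, -1.0]
gripper_width: 0.526
```

>>> play_rows([
  [[0.05,0,0,0,0,0],[0.1,0,0,0,0,0],[0.1,0,0,0,0,0]],
])

```text
time_s: 16.55
tcp_pos: [0.4816, 0.2703, 0.0595]
ee_rot: [[0.0, -0.238, -0.971], [0.0, -0.971, 0.238], [-1.0, -0.0, -0.0]]
wrist_force: [-3.4, -1.4, 5.9]
gripper_width: 0.529
```

The table is touched (force z from −1 to +6 N). Next: slide towards the fence and plate, stopping short of both.

>>> play_rows([
  [[0,0.6,-0.8,0,0,0],[0,1.2,-1.6,0,0,0],[0,1.6,-2.2,0,0,0],[0,1.6,-2.4,0,0,0],[0,1.6,-2.4,0,0,0]],
])

```text
time_s: 17.18
tcp_pos: [0.502, 0.2489, 0.0595]
ee_rot: [[0.001, -0.239, -0.971], [0.001, -0.971, 0.239], [-1.0, -0.001, -0.001]]
wrist_force: [-1.0, 0.4, 6.2]
gripper_width: 0.526
```

>>> play_rows([
  [[0,0.1,0,0,0,0],[0,0.2,0,0,0,0],[0,0.3,0,0,0,0],[0,0.3,0,0,0,0]],
])

```text
time_s: 17.68
tcp_pos: [0.502, 0.247, 0.0595]
ee_rot: [[0.004, -0.238, -0.971], [0.002, -0.971, 0.238], [-1.0, -0.003, -0.003]]
wrist_force: [1.5, 2.9, 5.1]
gripper_width: 0.529
```

>>> play_rows([
  [[0,0.05,0,0,0,0],[0,0.1,0,0,0,0],[0,0.1,0,0,0,0]],
])

```text
time_s: 18.05
tcp_pos: [0.5019, 0.2461, 0.0595]
ee_rot: [[0.004, -0.238, -0.971], [0.002, -0.971, 0.238], [-1.0, -0.003, -0.003]]
wrist_force: [-0.1, 1.8, 5.0]
gripper_width: 0.524
```

>>> play_rows([
  [[0,0.05,0,0,0,0],[0,0.1,0,0,0,0],[0,0.1,0,0,0,0]],
])

```text
time_s: 18.42
tcp_pos: [0.5017, 0.2452, 0.0595]
ee_rot: [[0.004, -0.238, -0.971], [0.002, -0.971, 0.238], [-1.0, -0.003, -0.003]]
wrist_force: [0.9, 2.1, 5.3]
gripper_width: 0.521
```

>>> play_rows([
  [[0,0.05,0,0,0,0],[0,0.1,0,0,0,0],[0,0.1,0,0,0,0]],
])

```text
time_s: 18.8
tcp_pos: [0.5015, 0.2444, 0.0595]
ee_rot: [[0.004, -0.238, -0.971], [0.003, -0.971, 0.238], [-1.0, -0.004, -0.003]]
wrist_force: [0.5, 3.0, 4.6]
gripper_width: 0.527
```

>>> play_rows([
  [[0,0.05,0,0,0,0],[0,0.1,0,0,0,0],[0,0.1,0,0,0,0]],
])

```text
time_s: 19.18
tcp_pos: [0.5015, 0.2443, 0.0596]
ee_rot: [[0.005, -0.238, -0.971], [0.004, -0.971, 0.239], [-1.0, -0.006, -0.004]]
wrist_force: [1.0, 5.0, 4.9]
gripper_width: 0.525
```

>>> play_rows([
  [[0,0.05,0,0,0,0],[0,0.1,0,0,0,0],[0,0.1,0,0,0,0]],
])

```text
time_s: 19.55
tcp_pos: [0.5015, 0.2442, 0.0596]
ee_rot: [[0.006, -0.239, -0.971], [0.006, -0.971, 0.239], [-1.0, -0.007, -0.004]]
wrist_force: [1.4, 8.0, 3.6]
gripper_width: 0.523
```

Run:
```python
from h import *
C=cal('wrist'); s=r.sense(); p,d=r.capture('wrist'); cv2.imwrite('pics/w5.png',p[0:320])
import pickle; pickle.dump((C,p,d),open('pics/w5.pkl','wb'))
```

```text
(no output)
```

View pics/w5.png

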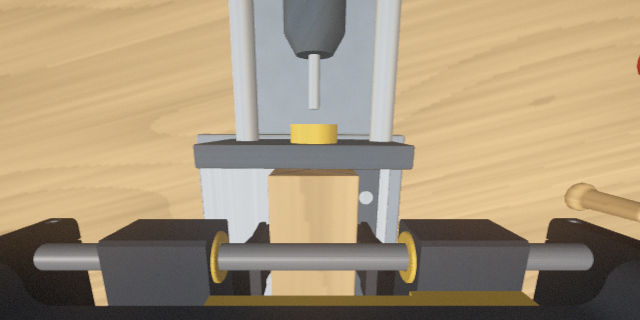

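The fence is reached: motion stopped at y = 0.2443 and force y has risen to 8 N. The blank's end at wrist row ~170 is about 3 mm short of the plate, so next I push towards the plate.

>>> play_rows([
  [[0,0,-0.07,0,0,0],[0,0,-0.14,0,0,0],[0,0,-0.2,0,0,0],[0,0,-0.2,0,0,0]],
])

```text
time_s: 20.1
tcp_pos: [0.502, 0.244, 0.0595]
ee_rot: [[0.003, -0.24, -0.971], [0.006, -0.971, 0.24], [-1.0, -0.007, -0.002]]
wrist_force: [-3.8, 11.1, 6.7]
gripper_width: 0.526
```

>>> play_rows([
  [[0,0,-0.05,0,0,0],[0,0,-0.1,0,0,0],[0,0,-0.1,0,0,0]],
])

```text
time_s: 20.48
tcp_pos: [0.5028, 0.2438, 0.0596]
ee_rot: [[0.003, -0.24, -0.971], [0.006, -0.971, 0.24], [-1.0, -0.007, -0.002]]
wrist_force: [-5.2, 10.9, 6.8]
gripper_width: 0.526
```

>>> play_rows([
  [[0,0,-0.05,0,0,0],[0,0,-0.1,0,0,0],[0,0,-0.1,0,0,0]],
])

```text
time_s: 20.85
tcp_pos: [0.5038, 0.2436, 0.0596]
ee_rot: [[0.003, -0.24, -0.971], [0.006, -0.971, 0.24], [-1.0, -0.007, -0.002]]
wrist_force: [-5.0, 11.1, 7.7]
gripper_width: 0.527
```

>>> play_rows([
  [[0,0,-0.05,0,0,0],[0,0,-0.1,0,0,0],[0,0,-0.1,0,0,0]],
])

```text
time_s: 21.22
tcp_pos: [0.5043, 0.2434, 0.0596]
ee_rot: [[0.003, -0.24, -0.971], [0.006, -0.971, 0.24], [-1.0, -0.006, -0.001]]
wrist_force: [-6.1, 12.2, 7.9]
gripper_width: 0.526
```

>>> play_rows([
  [[0,0,-0.05,0,0,0],[0,0,-0.1,0,0,0],[0,0,-0.1,0,0,0]],
])

```text
time_s: 21.6
tcp_pos: [0.5043, 0.2434, 0.0595]
ee_rot: [[0.001, -0.24, -0.971], [0.006, -0.971, 0.24], [-1.0, -0.006, 0.0]]
wrist_force: [-9.7, 12.8, 9.7]
gripper_width: 0.524
```

>>> play_rows([
  [[0,0,-0.05,0,0,0],[0,0,-0.1,0,0,0],[0,0,-0.15,0,0,0],[0,0,-0.15,0,0,0]],
])

```text
time_s: 22.1
tcp_pos: [0.5044, 0.2434, 0.0596]
ee_rot: [[-0.001, -0.24, -0.971], [0.006, -0.971, 0.24], [-1.0, -0.006, 0.003]]
wrist_force: [-15.6, 15.4, 12.5]
gripper_width: 0.529
```

Run:
```python
from h import *
C=cal('wrist'); s=r.sense(); print(s['wrist_force'],s['moment'],s['tcp_pos']); p,d=r.capture('wrist')
import pickle; pickle.dump((C,p,d),open('pics/w6.pkl','wb'))
cv2.imwrite('pics/w6.png',cv2.resize(p[100:260,200:420],None,fx=3.5,fy=3.5,interpolation=cv2.INTER_CUBIC))
P=pts(C,d)
print('blank top z',[np.nanmedian(P[v-3:v+4,u-3:u+4,2]).round(4) for u,v in [(285,185),(345,185),(285,225),(345,225)]])
g=cv2.cvtColor(p,cv2.COLOR_BGR2HSV)
print(g[200,255:375,1].tolist())
```

```text
[-15.60148894  15.3675364   12.50596052] [ 4.72346803  4.39289353 -0.42530971] [0.50436483 0.24337673 0.05955099]
blank top z [np.float64(0.0801), np.float64(0.0799), np.float64(0.0801), np.float64(0.0798)]
[8, 6, 7, 7, 7, 6, 7, 7, 7, 8, 7, 7, 1, 51, 84, 85, 88, 85, 87, 89, 86, 86, 85, 86, 87, 85, 85, 85, 87, 87, 87, 88, 87, 85, 87, 89, 88, 86, 87, 87, 89, 88, 90, 91, 90, 90, 87, 90, 90, 90, 90, 94, 90, 89, 90, 90, 93, 92, 92, 93, 95, 89, 96, 92, 92, 92, 93, 91, 91, 91, 89, 94, 91, 87, 88, 92, 92, 90, 90, 87, 88, 90, 88, 88, 90, 91, 89, 90, 87, 87, 88, 89, 91, 86, 87, 86, 87, 87, 86, 86, 87, 90, 97, 46, 3, 7, 6, 6, 6, 7, 9, 8, 7, 7, 7, 6, 9, 13, 12, 16]
```

View pics/w6.png

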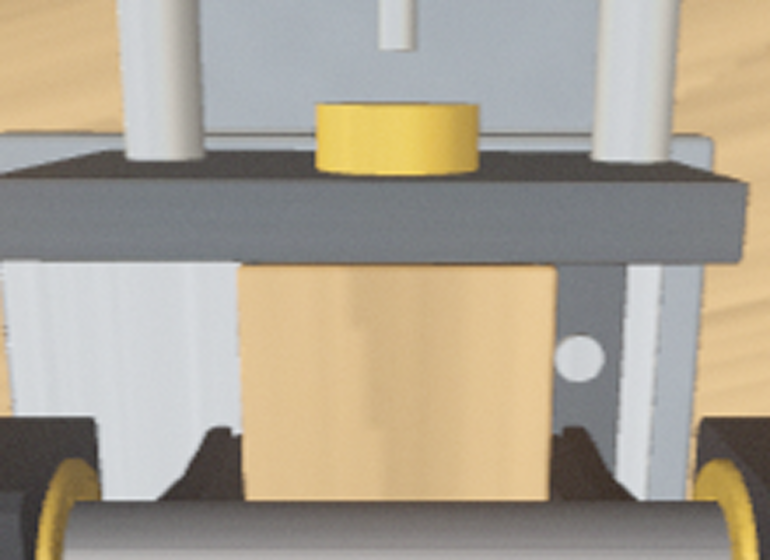

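The blank's end is flush against the end plate under the bushing, its right side lies along the fence, and its top is level at 0.080. Last step: check geometry and stillness.

>>> play_rows([
  [[0,0,0,0,0,0],[0,0,0,0,0,0],[0,0,0,0,0,0],[0,0,0,0,0,0],[0,0,0,0,0,0]],
])

```text
time_s: 22.78
tcp_pos: [0.5044, 0.2434, 0.0595]
ee_rot: [[-0.001, -0.24, -0.971], [0.006, -0.971, 0.24], [-1.0, -0.006, 0.002]]
wrist_force: [-16.0, 15.3, 12.2]
gripper_width: 0.524
```

Run:
```python
from h import *
C=cal('wrist'); s=r.sense(); p,d=r.capture('wrist')
S=(cv2.cvtColor(p,cv2.COLOR_BGR2HSV)[...,1]).astype(float)
def fit(A,z):
    Q=np.array([onz(C,u,v,z)[:2] for u,v in A]).astype(np.float32)
    vx,vy,x,y=cv2.fitLine(Q,cv2.DIST_HUBER,0,1e-4,1e-4).ravel(); return np.array([x,y]),np.array([vx,vy])
def cr(a,i0,thr):
    i=np.argmax((a[:-1]-thr)*(a[1:]-thr)<=0); return i0+i+(thr-a[i])/(a[i+1]-a[i])
L=[[cr(S[v,260:280],260,45),v] for v in range(182,218)]
Rr=[[cr(S[v,345:365],345,45),v] for v in range(182,218)]
E=[[u,cr(S[165:190,u],165,45)] for u in range(275,352)]
ya=lambda v:np.degrees(np.arctan(v[1]/v[0]))
lo,ld=fit(L,.08); ro,rd=fit(Rr,.08); eo,ed=fit(E,.08)
y=np.radians(-13.94); X=np.array([np.cos(y),np.sin(y)]);Y=np.array([-X[1],X[0]]); c=np.array([.5393,.2115])
print('yaw L,R',ya(ld),ya(rd),'end',ya(ed[::-1]*[1,-1]),'Y of L,R sides rel fence (mm)',(lo-c)@Y*1e3,(ro-c)@Y*1e3,'end rel plate',(eo-c)@X*1e3)
print('F along X,Y,z',s['wrist_force'][:2]@X,s['wrist_force'][:2]@Y,s['wrist_force'][2],s['joint_velocities'].round(3),s['gripper_width'],s['tcp_pos'])
Ct=cal('top'); p,d=r.capture('top'); cv2.imwrite('pics/t3.png',cv2.resize(p[90:250,230:490],(780,480)))
```

```text
yaw L,R -13.983064 -13.815606 end -13.780047502919881 Y of L,R sides rel fence (mm) 45.15790840696082 -0.5324523705795233 end rel plate 0.7771936469014334
F along X,Y,z -19.186380149289434 11.01116813461703 12.152764228442994 [-0.01   0.051  0.098 -0.009 -0.009  0.   ] 0.5236274964842832 [0.50439852 0.24335137 0.05954965]
```

View pics/t3.png

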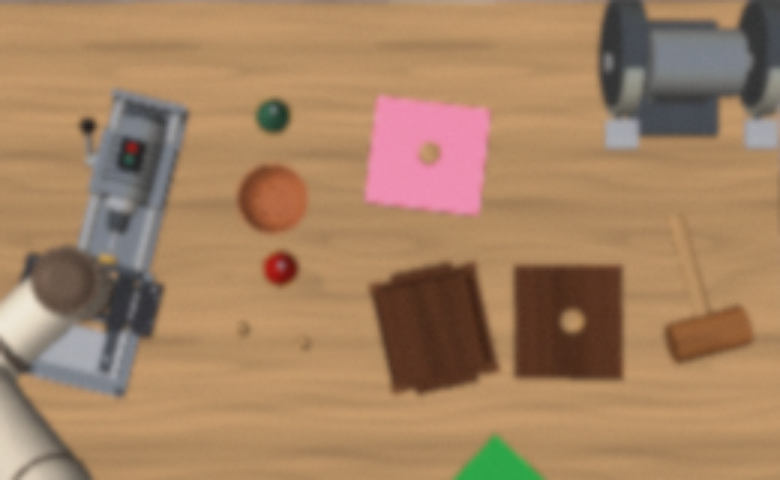

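All forces are firm and well under the limits, the blank is square and still, and the bystanders stand where they were. Handing in.

```bash
python3 -c "
from h import *
print(r.finish_job()); print(r.sense()['wrist_force'])"
```

```text
the job is handed in; nothing more can be done
None
the job is handed in; nothing more can be done
```

I lifted the lid off by its knob and laid it flat, knob up, on the bare bench at (0.475, −0.431). I then took the blank from the box and pressed it into the machine's corner, and handed the job in at about 23 s with it still gripped; `finish_job` reports no verdict.

- **Position:** The blank measured within 1 mm of the fence and end-plate faces, inside the roughly 2 mm camera calibration. Its yaw was within about 0.2° of the machine, and its top was level at 0.080 m.
- **Force:** The wrist read about 19 N towards the end plate, 11 N towards the fence and 12 N down on the table, steady over 0.6 s. These include some sliding friction (about 7 N along the plate direction while sliding), so the contact forces on the two stops are somewhat lower. I could not measure them separately.
- **Other checks:** The lid's surface measured flat and clear of the box and machine. In the last top view the bowl, both tops, both pegs and the mallet stood where they began; I checked this by eye. The skew was outside that crop, but the arm never went near it after leaving the start.

No check failed. The top and scene cameras disagreed by about 5 mm on the lid's starting position, so I used closer wrist-camera measurements for the grasps.

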